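# Pull out the gouge tray and lock it with the captive screw-knob

### The job

Pull the tool tray of the wooden tote all the way out to its stop, then lock it there with the T-shaped screw-knob on the sloping block: push the knob in against its spring, find by feel where its thread starts, and screw it clockwise until it is fully home, so that it stays down by itself. Leave the mallet, the glue pot, the loose gouge and the offcut where they are.

Things in the scene. Friction and masses are not known exactly. Their poses are not given: they have to be found in the camera images.
- tote: low wooden chest, fixed to the bench: 230 deep (x) x 270 wide (y) x 85 high, a sloping pale block on top. Origin on the bench, 100 mm behind its front face, mid-width; x points from the front face to the back, away from the robot; z up. End boards 14 thick outside its sides, 226 high, x from -5 to 45, carry the rail.
- rail (a point): middle of the tote's steel carrying rail, 12 mm thick, 300 long along the tote's y, 236 above the bench at the tote's x = +20: it stands above and behind the knob, so that a gripper held upright does not fit over the knob; one held along the knob's axis does.
- tray (a joint): how far the tool tray is pulled out of the tote's front, m: 0 shut, 0.080 at its stop; it may start partly open. It slides along the tote's -x with a few newtons of friction. The screw passes only behind the back of the fully pulled tray; before that it meets the tray when pressed in 4 mm.
- tray_handle (a point): middle of the tray's handle, a level dark steel bar 110 long (along the tote's y) x 10 thick (x) x 14 high, centre 62 above the bench, 40 mm in front of the tray's front panel (35 mm free behind the bar), on posts 45 mm to either side. The panel is 74 high, 12 thick; the tote's top (85 high) begins behind it. Axes as the tote's.
- knob: black T-shaped screw-knob: bar 50 long x 12 thick x 18 high on an 11 mm stem. Origin: bar centre; x along the bar, z out along the screw's axis, which leans 35 deg (0.61 rad) from vertical towards the tote's front, in its x-z plane. At rest at x -20, y 0, z 153 in the tote's frame, 46 mm out from the block's face. Turns freely, start angle varies; clockwise (looking at it) screws in.
- plunger (a joint): how far the knob is pressed in along its axis, m: 0 at rest (spring, 5 N there, 9 N deep in). At 0.003 it meets the nut's face unless turned to one of two thread starts, half a turn apart, 45 deg wide, at an unseen angle; there it goes in to 0.018. Then clockwise, about 2 rad to the end stop. Let go, it springs back to its thread: 0.010 near the start, 0.014 at the end; unturned, to 0.
- mallet: carver's mallet standing on its head, round, 76 wide x 203 high, origin under its centre; leave it alone
- gluepot: round white plastic pot, 72 wide x 75 high, origin under its centre; leave it alone
- gouge: loose gouge lying on the bench, wooden handle 24 thick x 105 long to its -x, blade 100 long to its +x, origin on the bench at the joint of both; leave it alone
- offcut: loose piece of wood 110 x 50 x 28, origin under its centre; leave it alone

How it is judged (in metres and radians):
On the way, in this order (a step that is already met when the one before it is completed fails the run):
1. the tray is pulled out to its stop (within 4 mm) while the knob is still out (value of joint tray above 0.076 m and value of joint plunger below 0.006 m), for 0.2 s.
2. the knob is pushed in past the start of its thread (8.5 mm or more) (value of joint plunger above 0.0085 m and value of joint tray above 0.074 m), for 0.2 s.
At the end, for the whole second after the job is handed in: The tray is at its stop (within 5 mm), the screw-knob is home and stays in by its thread with nobody holding it (pressed in by at least 12.5 mm; 14 mm is the end of the thread), and both are at rest (value of joint tray above 0.075 m and value of joint plunger above 0.0125 m and velocity of joint plunger below 0.005 m/s and velocity of joint tray between -0.01 and 0.01 m/s); the robot touches nothing.
It fails at once if the mallet is pushed about (more than 30 mm) or tipped (distance of mallet from where it was at the start of the episode above 0.03 m or angle between mallet's own z axis and vertical above 0.5 rad).
It fails at once if the glue pot is pushed about (more than 30 mm) or tipped (distance of gluepot from where it was at the start of the episode above 0.03 m or angle between gluepot's own z axis and vertical above 0.5 rad).
It fails at once if the loose gouge is pushed about (more than 30 mm) (distance of gouge from where it was at the start of the episode above 0.03 m).
It fails at once if the offcut is pushed about (more than 30 mm) (distance of offcut from where it was at the start of the episode above 0.03 m).
It also fails if it takes over 72 s, if anything falls off the work surface, if the arm or the gripper's body presses on something with over 40 N, if the wrist force passes 120 N, or if a joint passes its speed limit or range.

### The arm

A 7-joint arm with a two-finger parallel gripper is mounted at the origin on the work surface. World frame = base frame: x ahead of the robot, y to its left, z up, the work surface at z = 0. Lengths are in mm, angles in rad, forces in N, time in s.
With the tool pointing down it reaches from about 425 to 1025 mm from the base axis. Payload 9.4 kg.
Tool frame: the origin (TCP) lies at the very end of the fingers, on their centre line; the grasp point (between the pads) lies 19 mm behind it (ctrl.pinch_z is the distance from the TCP to the grasp point, in mm); z points along the fingers, y is the line along which they close (so a half turn about z gives the same grasp; the last joint's range is limited). The gripper opens to 85 mm and grips with 20 to 120 N. Pads are 22 mm wide; open, the fingers measure 114 mm over their backs; the gripper's body (76 mm by 85 mm) begins 54 mm behind the grasp point. The pads swing forward as they close: fully open they stand 13 mm farther back than shut.
Start: joints at [-1.255, 0.599, -0.003, 1.599, 0.002, 0.943, -0.08], TCP at [277.517, 669.782, 231.275] pointing down, gripper open.
Joint ranges: [-2.57, 2.57], [-0.35, 1.97], [-1.29, 1.29], [0.11, 2.56], [-1.05, 4.19], [0.11, 1.86], [-2.63, 2.63]. Speed limits (rad/s): [2.22, 2.22, 3.01, 3.01, 3.14, 3.14, 3.14].

### API

Orientations are given as a unit quaternion [w, x, y, z].
In Python, from rig import telemetry, capture, camera_info, hand_in, ctrl gives the robot as it stands.
- The arm moves only by the tool servo_tool, never from a script. Its argument "rows" is a list of rows, each a list of 7 numbers: the closure, from -1 (fully open) to 1 (shut), then the shift along the tool's x, y, z in units of 25 mm (1.0 is 25 mm), then the turn, a rotation vector about the tool's x, y, z in units of 5 degrees (1.0 is 5 degrees). A call has 1 to 12 rows; each row shifts and turns the commanded pose from where the row before left it, along the tool's axes as they then stand; what a row does not reach is not made up. A row lasts 1/10 s, in which the tool goes at most 50 mm and 8.59 degrees, less where a joint would pass 70% of its speed; a pose out of reach is approached as far as the arm can. A call is refused whole if a number of a shift passes 1 or a number of a turn 1, either way. A call with a gripper value outside its range is refused whole. The fingers move at their own pace and stop on an object; "grip_force" is the grip in N (left out, the last holds). Time passes only in rows, so rows that do not move let the fingers close. It gives the time, the measured TCP pose, the force, the opening and the grip force at its end, in the units of the state.
- telemetry.get_obs(): the state, without advancing time (a new reading comes with each control period).
- capture(name): name is "scene" or "side" or "wrist"; returns the picture (384x512x3 uint8, red, green, blue); there is no depth.
- camera_info(name): a dict with "mtx" (3x3 intrinsics, pixels), "camera_from_world" (4x4, takes a point from world to camera coordinates). Camera axes: x right, y down, z forward; pixel columns grow to the right and rows downward; lengths in mm; the calibration is good to about 2 mm. A picture is of the moment at which its call begins: read the wrist's pose just before it. camera_info takes no time and is no camera call; for the wrist camera it gives the pose at the moment of the call.
- hand_in(): hands the job in; it is judged then, once.
The state is a dict: "time_s": time; "q": joint angles; "joint_vel": joint speeds; "tau": joint torques, N m; "eef_pos": TCP position; "eef_rot": TCP orientation; "contact_force": force on the tool from outside, world axes, zero at the start; "ft_torque": the same for the moment, N m; "finger_gap": opening from 0.0 (shut) to 1.0 (fully open); "grip_force": force on a finger pad.
Only numpy, scipy, OpenCV 4.12 (cv2) and the standard library are available. Lean on these libraries where they do the work, as an engineer would, in place of code of your own. Each camera call takes 0.05 s, during which the arm holds its last target. There are 200 camera calls.

## Working session

There is one attempt and no reset: what is moved stays moved. The work goes in short steps, Python scripts to look and compute and a tool call to move; the robot and the scene stay as the last step left them, time stands still between calls to the robot, and variables do not carry over. Pictures are saved under pics/ and viewed, at most 10 in all, crops included, and the job is handed in when it is done.

Besides the shell and the picture viewer there is one more tool, called after ">>>" as name(argument=value, ...) on one line, values as JSON. servo_tool: Moves the arm, as the interface text tells. Its arguments: {"type":"object","properties":{"rows":{"type":"array"},"grip_force":{"type":"number"}},"required":["rows"]}

```bash
ls; mkdir -p pics
python3 - <<'E'
from rig import telemetry,capture,camera_info
import cv2,numpy as np
for n in("scene","side"):
    im=capture(n); cv2.imwrite(f"pics/{n}0.png",im[:,:,::-1])
    c=camera_info(n); print(n,np.round(c["mtx"],1).tolist(),np.round(c["camera_from_world"],3).tolist())
    if n=="scene": a=im
    else: cv2.imwrite("pics/both0.png",cv2.resize(np.hstack([a,im])[:,:,::-1],None,fx=.78,fy=.78))
print(telemetry.get_obs())
E
```

```text
pics
scene [[443.4, 0.0, 252.7], [0.0, 443.4, 186.8], [0.0, 0.0, 1.0]] [[0.841, 0.541, 0.015, -491.644], [0.426, -0.646, -0.633, -121.051], [-0.333, 0.539, -0.774, 1505.353], [0.0, 0.0, 0.0, 1.0]]
side [[472.6, 0.0, 246.4], [0.0, 472.6, 195.1], [0.0, 0.0, 1.0]] [[0.968, -0.251, 0.007, -556.369], [-0.18, -0.713, -0.677, 234.45], [0.175, 0.654, -0.736, 1180.591], [0.0, 0.0, 0.0, 1.0]]
{'time_s': 0.1, 'q': array([-1.25469809,  0.60004384, -0.00253951,  1.60005221,  0.00180071,
        0.94289619, -0.07977665]), 'joint_vel': array([-0.00085479, -0.00189576, -0.00088169, -0.00233153,  0.00037747,
        0.0010625 ,  0.00116055]), 'tau': array([ 6.09310227e-03, -7.77990675e+01,  1.57000121e+00, -2.58628964e+01,
        1.26196773e-02,  5.43831760e-03,  5.75776173e-07]), 'eef_pos': array([277.36484405, 669.39036999, 230.50346234]), 'eef_rot': array([-7.04616132e-05,  1.95100118e-01,  9.80783083e-01, -6.95191211e-04]), 'contact_force': array([ 0.28701284, -0.81899279,  0.23124963]), 'ft_torque': array([0.00739707, 0.02933643, 0.00056267]), 'grip_force': 0.0, 'finger_gap': 1.0017399398188895}
```

View pics/scene0.png

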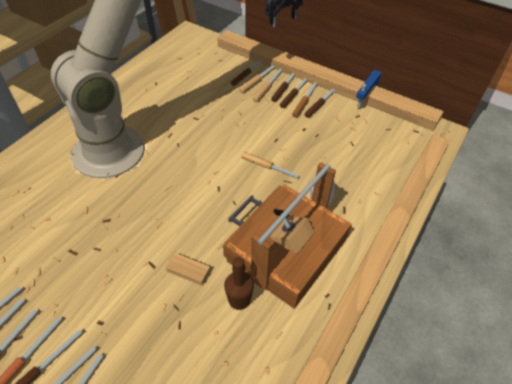

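View pics/side0.png

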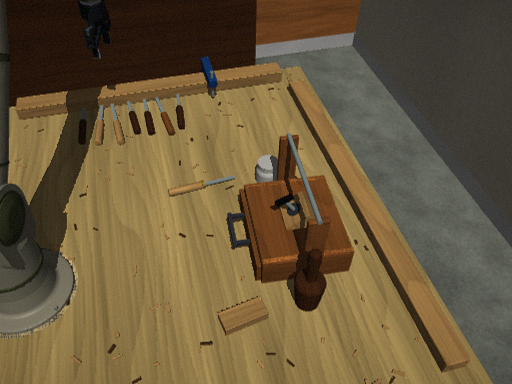

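The scene view shows the tote at about (290,240), its rail from (262,241) to (327,168), and the handle near (243,210). The mallet is at (239,285), the gouge at (270,163) and the offcut at (188,268). In the side view the handle is near (237,230), the knob at (288,204), the rail runs from (290,136) to (320,220), the pot is at (266,168) and the mallet at (310,285).

Run:
```python
import cv2,numpy as np
a=cv2.imread("pics/scene0.png")[155:315,215:360]; b=cv2.imread("pics/side0.png")[125:285,215:360]
cv2.imwrite("pics/crop0.png",cv2.resize(np.hstack([a,b]),(798,440),interpolation=cv2.INTER_CUBIC))
```

```text
(no output)
```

View pics/crop0.png

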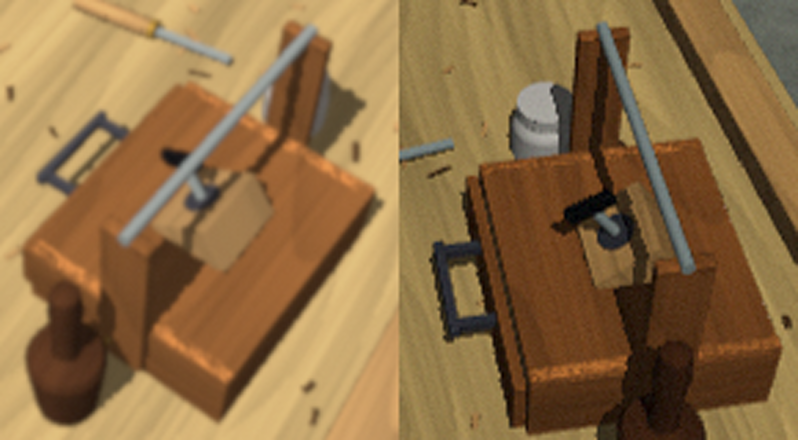

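Crop: the scene rail ends are at (123,240) and (313,30), the side rail ends at (602,26) and (690,268). The handle bar ends are at (42,178)/(102,117) in the scene and (455,335)/(440,245) in the side view. The side knob bar runs from (567,216) to (615,200), and the tray looks slightly open. I'll triangulate these.

```bash
cat > h.py <<'E'
import numpy as np,cv2
from rig import camera_info
def P(n):
    c=camera_info(n); return np.array(c["mtx"])@np.array(c["camera_from_world"])[:3]
def tri(a,b,na="scene",nb="side"):
    X=cv2.triangulatePoints(P(na),P(nb),np.array(a,float).reshape(2,1),np.array(b,float).reshape(2,1))[:,0]
    return X[:3]/X[3]
def ray(n,p,z):
    M=P(n);H=M[:,[0,1,3]].copy();H[:,2]+=M[:,2]*z
    v=np.linalg.solve(H,[p[0],p[1],1]);return v[:2]/v[2]
E
python3 - <<'E'
from h import *
S=2.752
sc=lambda x,y:(215+x/S,155+y/S)
sd=lambda x,y:(215+(x-399)/S,125+y/S)
r1=tri(sc(123,240),sd(690,268));r2=tri(sc(313,30),sd(602,26))
print("rail",r1,r2,np.linalg.norm(r1-r2))
for n,f,p in(("scene",sc,[(123,240),(313,30)]),("side",sd,[(690,268),(602,26)])):
    print(n,[ray(n,f(*q),238) for q in p])
print("mallettop",tri(sc(64,292),sd(676,353)))
print("handle",tri(sc(45,180),sd(455,333)),tri(sc(103,118),sd(440,247)))
for n,f,p in(("scene",sc,[(45,180),(103,118)]),("side",sd,[(455,333),(440,247)])):
    print(n,[ray(n,f(*q),66) for q in p])
print("knob", [ray("side",sd(*q),158) for q in((569,215),(613,201))],ray("scene",sc(168,155),158))
a=(r1+r2)/2; y=(r2-r1)[:2];y/=np.linalg.norm(y); x=np.array([y[1],-y[0]])
o=a[:2]-20*x; print("yaw",np.arctan2(x[1],x[0]),"origin",o,"knob",o-20*x,"handle shut",o-100*x-40*x)
print("pot",ray("side",sd(545,95),75),"gouge",ray("scene",(242,154),12),ray("scene",(299,178),5))
E
```

```text
rail [ 699.04881665 -155.59612791  238.08544565] [724.29476478 144.12891354 235.0901099 ] 300.801313839122
scene [array([ 698.53953434, -154.12889062]), array([724.88266917, 142.25172639])]
side [array([ 699.07107551, -156.89837524]), array([722.97773176, 140.17438088])]
mallettop [ 673.3810086  -205.37587049  200.51492435]
handle [534.85983996 -37.52655769  53.01166297] [543.94918942  59.87974073  61.29918484]
scene [array([539.4211546 , -42.78740664]), array([545.50434324,  57.69118441])]
side [array([532.92741838, -48.84408556]), array([543.20344775,  55.10396708])]
knob [array([648.0759263 , -12.93733464]), array([691.84187641,  -6.46663568])] [658.85364294  -6.63474175]
yaw -0.08403200577846834 origin [691.74236295  -4.05494431] knob [671.81293519  -2.37628144] handle shut [552.23636861   7.69569581]
pot [699.79155923 228.02165122] gouge [393.10644863 231.14187069] [602.33136876 249.5997254 ]
```

Everything is consistent: the rail comes out 300.8 long at z≈237, and the mallet top at 200. The tote origin is about (692,-4) with yaw -0.084. The handle is at about (540,8), so the tray is roughly 12 mm open or less. Next I'll plan the swing to hover over the handle.

```bash
cat >> h.py <<'E'
from rig import telemetry
from scipy.linalg import expm,logm
from scipy.spatial.transform import Rotation as Ro
O=np.array([691.7,-4.1,0]);YAW=-0.084
RT=Ro.from_euler('z',YAW).as_matrix()
def t2w(p): return O+RT@np.array(p,float)
def toolR(tilt,yang):
    """tool z leaning 'tilt' (0 down, .61=along knob); yang: extra turn about tool z, 0: tool y along tote x"""
    y=np.array([np.cos(tilt),0,np.sin(tilt)]);z=np.array([np.sin(tilt),0,-np.cos(tilt)])
    return RT@np.column_stack([np.cross(y,z),y,z])@Ro.from_euler('z',yang).as_matrix()
def pose():
    o=telemetry.get_obs();T=np.eye(4);q=o["eef_rot"];T[:3,:3]=Ro.from_quat([q[1],q[2],q[3],q[0]]).as_matrix();T[:3,3]=o["eef_pos"];return T,o
def plan(p,R,T0=None):
    T,o=pose(); T=T if T0 is None else T0
    G=np.eye(4);G[:3,:3]=R;G[:3,3]=p
    L=np.real(logm(np.linalg.inv(T)@G))
    tot=np.r_[L[:3,3]/25,np.degrees([L[2,1],L[0,2],L[1,0]])/5]
    n=int(np.ceil(np.abs(tot).max()/.97));print("rows",n,"each",np.round(tot/max(n,1),3).tolist());return G
def st():
    T,o=pose();t=RT.T@(T[:3,3]-O)
    print("t",round(o["time_s"],2),"tote",np.round(t,1),"q",np.round(o["q"],2),"F_tote",np.round(RT.T@o["contact_force"],1),"gap",round(o["finger_gap"],3),"grip",round(o["grip_force"],1))
E
python3 - <<'E'
from h import *
p=t2w([-152,0,160]);print(p);plan(p,toolR(0,0));st()
E
```

```text
[540.23594076   8.65299013 160.        ]
rows 31 each [-0.967, -0.164, 0.091, -0.0, 0.0, 0.467]
t 0.1 tote [-469.4  636.4  230.5] q [-1.25  0.6  -0.    1.6   0.    0.94 -0.08] F_tote [ 0.4 -0.8  0.2] gap 1.002 grip 0.0
```

>>> servo_tool(rows=[[-1,-0.967,-0.164,0.09,0,0,0.467],[-1,-0.967,-0.164,0.09,0,0,0.467],[-1,-0.967,-0.164,0.09,0,0,0.467],[-1,-0.967,-0.164,0.09,0,0,0.467],[-1,-0.967,-0.164,0.09,0,0,0.467],[-1,-0.967,-0.164,0.09,0,0,0.467],[-1,-0.967,-0.164,0.09,0,0,0.467],[-1,-0.967,-0.164,0.09,0,0,0.467],[-1,-0.967,-0.164,0.09,0,0,0.467],[-1,-0.967,-0.164,0.09,0,0,0.467],[-1,-0.967,-0.164,0.09,0,0,0.467]])

```text
time_s: 1.2
eef_pos: [471.7, 483.0, 206.4]
eef_rot: [0.0, 0.41, 0.912, 0.0]
contact_force: [0.5, 0.3, 0.3]
finger_gap: 1.003
grip_force: 0.0
```

>>> servo_tool(rows=[[-1,-0.967,-0.164,0.09,0,0,0.467],[-1,-0.967,-0.164,0.09,0,0,0.467],[-1,-0.967,-0.164,0.09,0,0,0.467],[-1,-0.967,-0.164,0.09,0,0,0.467],[-1,-0.967,-0.164,0.09,0,0,0.467],[-1,-0.967,-0.164,0.09,0,0,0.467],[-1,-0.967,-0.164,0.09,0,0,0.467],[-1,-0.967,-0.164,0.09,0,0,0.467],[-1,-0.967,-0.164,0.09,0,0,0.467],[-1,-0.967,-0.164,0.09,0,0,0.467]])

```text
time_s: 2.2
eef_pos: [560.9, 256.3, 183.9]
eef_rot: [0.0, 0.586, 0.81, 0.0]
contact_force: [-0.5, -0.3, -0.4]
finger_gap: 0.997
grip_force: 0.0
```

>>> servo_tool(rows=[[-1,-0.967,-0.164,0.09,0,0,0.467],[-1,-0.967,-0.164,0.09,0,0,0.467],[-1,-0.967,-0.164,0.09,0,0,0.467],[-1,-0.967,-0.164,0.09,0,0,0.467],[-1,-0.967,-0.164,0.09,0,0,0.467],[-1,-0.967,-0.164,0.09,0,0,0.467],[0.1,-0.967,-0.164,0.09,0,0,0.467],[0.1,-0.967,-0.164,0.09,0,0,0.467],[0.1,-0.967,-0.164,0.09,0,0,0.467],[0.1,-0.967,-0.164,0.09,0,0,0.467],[0.1,0,0,0,0,0,0],[0.1,0,0,0,0,0,0]])

```text
time_s: 3.4
eef_pos: [553.2, 13.9, 161.6]
eef_rot: [0.0, 0.737, 0.676, 0.0]
contact_force: [-0.5, 0.5, 0.3]
finger_gap: 0.451
grip_force: 0.0
```

Run:
```python
from h import *
from rig import capture
st();plan(t2w([-152,0,160]),toolR(0,0))
im=capture("wrist");cv2.imwrite("pics/w1.png",im[:,:,::-1])
c=camera_info("wrist");M=np.array(c["camera_from_world"]);print("campos tote",RT.T@(-M[:3,:3].T@M[:3,3]-O))
```

```text
t 3.4 tote [-139.5    6.3  161.6] q [-0.33  0.5   0.29  2.07 -0.25  0.6   0.05] F_tote [-0.6  0.4  0.3] gap 0.451 grip 0.0
rows 1 each [-0.254, -0.5, 0.064, 0.001, -0.001, -0.039]
campos tote [-137.8674823    84.51343698  303.86419499]
```

View pics/w1.png

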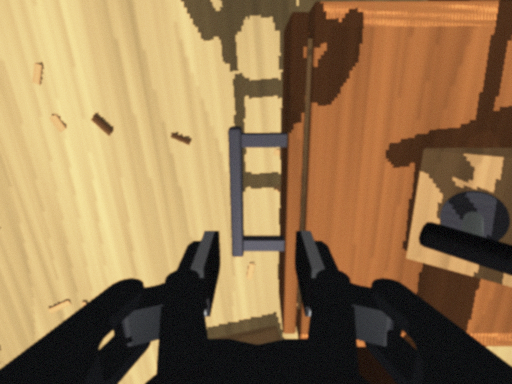

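The wrist view shows the handle bar from (236,128) to (238,255), with the panel edge at about x=287–305. The knob bar runs from (425,235) to past (512,262), so it is nearly along the tote's x, slightly turned.

Run:
```python
from h import *
f=lambda p,z:np.round(RT.T@(np.r_[ray("wrist",p,z),z]-O),1)
print("bar",f((236.5,128),69),f((238,255),69),"panel front",f((283,200),74), "tote front",f((308,100),85),f((303,220),85))
print("knob mid-line near end",f((425,235),140),f((512,258),150))
```

```text
bar [-153.2   56.8   69. ] [-154.2  -50.6   69. ] panel front [-117.4    1.1   74. ] tote front [-103.    77.5   85. ] [-102.6  -11.2   85. ]
knob mid-line near end [-39.9   3.2 140. ] [  5.3  -6.2 150. ]
```

>>> servo_tool(rows=[[0.1,-0.17,-0.58,0,0,0,-0.04],[0.1,0,0,0.6,0,0,0],[0.1,0,0,1,0,0,0],[0.1,0,0,0.6,0,0,0],[0.1,0,0,0,0,0,0],[0.1,0,0,0,0,0,0],[0.1,0,0,0,0,0,0]])

```text
time_s: 4.15
eef_pos: [539.2, 12.3, 107.3]
eef_rot: [0.0, 0.735, 0.678, 0.001]
contact_force: [-0.7, 0.1, -0.1]
finger_gap: 0.445
grip_force: 0.0
```

Run:
```python
from h import *
st();plan(t2w([-154,2,46]),toolR(0,0))
```

```text
t 4.15 tote [-153.4    3.5  107.3] q [-0.29  0.57  0.24  2.14 -0.29  0.46  0.09] F_tote [-0.7  0.  -0.1] gap 0.445 grip 0.0
rows 3 each [-0.02, -0.009, 0.817, 0.005, -0.001, 0.01]
```

>>> servo_tool(grip_force=50, rows=[[0.1,-0.02,0,0.82,0,0,0],[0.1,-0.02,0,0.82,0,0,0],[0.1,-0.02,0,0.82,0,0,0],[0.1,0,0,0,0,0,0],[0.1,0,0,0,0,0,0],[1,0,0,0,0,0,0],[1,0,0,0,0,0,0],[1,0,0,0,0,0,0],[1,0,0,0,0,0,0],[1,0,0,0,0,0,0]])

```text
time_s: 5.15
eef_pos: [537.8, 10.6, 46.2]
eef_rot: [-0.0, 0.735, 0.678, 0.0]
contact_force: [-4.9, 1.3, 8.6]
finger_gap: 0.103
grip_force: 49.3
```

Run:
```python
from h import *
st()
```

```text
t 5.15 tote [-154.6    1.7   46.2] q [-0.24  0.67  0.17  2.17 -0.33  0.32  0.13] F_tote [-5.   0.9  8.6] gap 0.103 grip 49.3
```

>>> servo_tool(rows=[[1,0,-0.4,0,0,0,0],[1,0,-0.5,0,0,0,0],[1,0,-0.5,0,0,0,0],[1,0,-0.5,0,0,0,0],[1,0,-0.3,0,0,0,0],[1,0,0,0,0,0,0]])

```text
time_s: 5.75
eef_pos: [482.4, 15.3, 46.2]
eef_rot: [-0.0, 0.735, 0.678, 0.0]
contact_force: [-2.3, 1.1, 13.9]
finger_gap: 0.107
grip_force: 51.3
```

Run:
```python
from h import *
st()
```

```text
t 5.75 tote [-210.2    1.8   46.2] q [-0.24  0.64  0.13  2.29 -0.36  0.22  0.13] F_tote [-2.4  0.9 13.9] gap 0.107 grip 51.3
```

>>> servo_tool(rows=[[1,0,-0.2,0,0,0,0],[1,0,-0.16,0,0,0,0],[1,0,-0.12,0,0,0,0],[1,0,-0.12,0,0,0,0],[1,0,0,0,0,0,0],[1,0,0,0,0,0,0]])

```text
time_s: 6.35
eef_pos: [469.0, 16.4, 46.2]
eef_rot: [0.001, 0.735, 0.678, 0.001]
contact_force: [-0.0, 0.8, 12.1]
finger_gap: 0.105
grip_force: 51.0
```

Run:
```python
from h import *
st()
```

```text
t 6.35 tote [-223.6    1.7   46.2] q [-0.24  0.63  0.12  2.33 -0.36  0.2   0.13] F_tote [-0.1  0.8 12.1] gap 0.105 grip 51.0
```

>>> servo_tool(rows=[[1,0,-0.1,0,0,0,0],[1,0,-0.1,0,0,0,0],[1,0,0,0,0,0,0],[1,0,0,0,0,0,0]])

```text
time_s: 6.75
eef_pos: [464.2, 16.8, 46.2]
eef_rot: [0.001, 0.735, 0.678, 0.001]
contact_force: [0.7, 0.2, 11.2]
finger_gap: 0.102
grip_force: 51.0
```

Run:
```python
from h import *
st()
```

```text
t 6.75 tote [-228.5    1.8   46.2] q [-0.24  0.63  0.11  2.34 -0.37  0.19  0.13] F_tote [ 0.7  0.2 11.2] gap 0.102 grip 51.0
```

>>> servo_tool(rows=[[1,0,-0.1,0,0,0,0],[1,0,-0.1,0,0,0,0],[1,0,0,0,0,0,0],[1,0,0,0,0,0,0]])

```text
time_s: 7.15
eef_pos: [459.2, 17.2, 46.2]
eef_rot: [0.001, 0.735, 0.678, 0.001]
contact_force: [1.2, 0.9, 12.5]
finger_gap: 0.107
grip_force: 51.0
```

Run:
```python
from h import *
st()
```

```text
t 7.15 tote [-233.4    1.8   46.2] q [-0.24  0.63  0.11  2.35 -0.37  0.18  0.13] F_tote [ 1.1  1.  12.5] gap 0.107 grip 51.0
```

>>> servo_tool(rows=[[1,0,-0.08,0,0,0,0],[1,0,-0.08,0,0,0,0],[1,0,0,0,0,0,0],[1,0,0,0,0,0,0]])

```text
time_s: 7.55
eef_pos: [458.1, 17.3, 46.2]
eef_rot: [0.003, 0.736, 0.677, 0.003]
contact_force: [8.7, -1.1, 5.6]
finger_gap: 0.105
grip_force: 50.2
```

Run:
```python
from h import *
st()
```

```text
t 7.55 tote [-234.6    1.8   46.2] q [-0.23  0.63  0.1   2.35 -0.37  0.17  0.13] F_tote [ 8.8 -0.4  5.6] gap 0.105 grip 50.2
```

The tray met its stop at -234.6, with reaction force. That matches 80 mm of travel. Releasing and lifting.

>>> servo_tool(rows=[[0.1,0,0.1,0,0,0,0],[0.1,0,0,0,0,0,0],[0.1,0,0,0,0,0,0],[0.1,0,0,-0.5,0,0,0],[0.1,0,0,-1,0,0,0],[0.1,0,0,-1,0,0,0],[0.1,0,0,-1,0,0,0],[0.1,0,0,-1,0,0,0],[0.1,0,0,-1,0,0,0],[-0.3,0,0,0,0,0,0],[-0.3,0,0,0,0,0,0]])

```text
time_s: 8.65
eef_pos: [456.8, 17.4, 182.6]
eef_rot: [-0.0, 0.735, 0.678, 0.0]
contact_force: [-0.2, 0.6, 0.0]
finger_gap: 0.65
grip_force: 0.0
```

Run:
```python
from h import *
st();plan(t2w([-60.7,0,211]),toolR(.61,0)); plan(t2w([-60.7,0,211]),toolR(.61,-1.4))
```

```text
t 8.65 tote [-235.9    1.7  182.6] q [-0.42  0.37  0.34  2.26 -0.24  0.54  0.03] F_tote [-0.2  0.6  0. ] gap 0.65 grip 0.0
rows 8 each [-0.01, 0.892, 0.13, -0.873, -0.002, 0.004]
rows 16 each [-0.311, 0.37, 0.065, -0.361, -0.306, -0.968]
```

>>> servo_tool(rows=[[-0.3,-0.01,0.89,0.13,-0.873,0,0],[-0.3,-0.01,0.89,0.13,-0.873,0,0],[-0.3,-0.01,0.89,0.13,-0.873,0,0],[-0.3,-0.01,0.89,0.13,-0.873,0,0],[-0.3,-0.01,0.89,0.13,-0.873,0,0],[-0.3,-0.01,0.89,0.13,-0.873,0,0],[-0.3,-0.01,0.89,0.13,-0.873,0,0],[-0.3,-0.01,0.89,0.13,-0.873,0,0],[-0.3,0,0,0,0,0,0],[-0.3,0,0,0,0,0,0]])

```text
time_s: 9.65
eef_pos: [612.7, 8.4, 212.6]
eef_rot: [0.168, 0.716, 0.658, 0.16]
contact_force: [-0.0, 0.7, 0.9]
finger_gap: 0.647
grip_force: 0.0
```

Run:
```python
from h import *
from rig import capture
st();plan(t2w([-60.7,0,211]),toolR(.61,0))
im=capture("wrist");cv2.imwrite("pics/w2.png",im[:,:,::-1])
```

```text
t 9.65 tote [-79.7   5.8 212.6] q [-0.49  0.41  0.45  2.25 -1.05  0.11  0.82] F_tote [-0.1  0.7  0.9] gap 0.647 grip 0.0
rows 2 each [-0.118, 0.311, 0.222, -0.808, -0.046, -0.017]
```

View pics/w2.png

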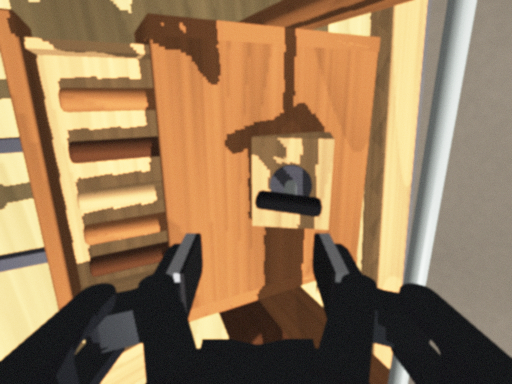

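The wrist view shows the knob bar from (258,199) to (320,207), with the rail clear on the right. The tray is out and its tools are visible. The arm has run into its j5 and j6 limits, so I'll measure the knob now and then change the wrist branch by turning about tool z.

```bash
cat >> h.py <<'E'
AX=np.array([-np.sin(.61),0,np.cos(.61)])
def onknob(p,out=0,n="wrist"):
    "pixel -> point on plane normal to the knob axis, 'out' mm from rest centre; gives (u along slope, v along tote y) offset"
    M=P(n);A=M[:,:3];C=-np.linalg.solve(A,M[:,3]);d=np.linalg.solve(A,[p[0],p[1],1])
    C=RT.T@(C-O);d=RT.T@d;c=np.array([-20,0,153])+out*AX
    X=C+d*((c-C)@AX)/(d@AX)-c
    u=np.array([np.cos(.61),0,np.sin(.61)]);return np.array([X@u,X[1]])
def knobpose(a,b,out=0):
    a,b=onknob(a,out),onknob(b,out);m=(a+b)/2;d=b-a
    print("ends",np.round(a,1),np.round(b,1),"len",round(np.linalg.norm(d),1),"mid",np.round(m,1),"ang deg u->v",round(np.degrees(np.arctan2(d[1],d[0])),1));return m
E
python3 - <<'E'
from h import *
knobpose((257,199),(321,207),0)
im=cv2.imread("pics/w2.png")[180:225,250:330]
m=(im.max(2)<35).astype(np.uint8);n,l,s,c=cv2.connectedComponentsWithStats(m)
i=1+s[1:,4].argmax();pts=np.argwhere(l==i)[:,::-1].astype(np.float32);r=cv2.minAreaRect(pts);bx=cv2.boxPoints(r)+[250,180];print(r,bx.tolist())
for o in(0,9):print([np.round(onknob(q,o),1).tolist() for q in bx])
E
```

```text
ends [-25.9   2.6] [22.9 -1.5] len 49.0 mid [-1.5  0.6] ang deg u->v -4.8
((38.29916000366211, 21.991365432739258), (62.50208282470703, 17.361690521240234), 8.47114372253418) [[256.1102752685547, 205.97387313842773], [258.6678466796875, 188.8015956878662], [320.48804473876953, 198.00885772705078], [317.9304733276367, 215.18113708496094]]
[[-26.6, -3.2], [-24.6, 10.9], [22.2, 5.7], [21.0, -8.3]]
[[-25.3, 0.3], [-23.3, 13.8], [21.5, 8.7], [20.4, -4.6]]
```

>>> servo_tool(rows=[[-0.3,0,0,0,0,0,-1],[-0.3,0,0,0,0,0,-1],[-0.3,0,0,0,0,0,-1],[-0.3,0,0,0,0,0,-1],[-0.3,0,0,0,0,0,-1],[-0.3,0,0,0,0,0,-1],[-0.3,0,0,0,0,0,-1],[-0.3,0,0,0,0,0,-1]])

```text
time_s: 10.5
eef_pos: [612.5, 8.1, 212.8]
eef_rot: [0.213, 0.446, 0.864, 0.093]
contact_force: [0.6, -0.1, -0.4]
finger_gap: 0.652
grip_force: 0.0
```

Run:
```python
from h import *
st()
```

```text
t 10.5 tote [-80.    5.6 212.8] q [-0.49  0.41  0.45  2.25 -1.04  0.11  1.52] F_tote [ 0.7 -0.  -0.4] gap 0.652 grip 0.0
```

```bash
cat >> h.py <<'E'
O=t2w([-2.3,1,0])
def dirR(f,s,psi):
    d=np.array([np.tan(f),np.tan(s),-1]);d/=np.linalg.norm(d)
    z0=np.array([0,0,-1.]);v=np.cross(z0,d);a=np.arctan2(np.linalg.norm(v),d@z0);v=v/(np.linalg.norm(v)+1e-12)*a
    B=np.column_stack([[0,1,0],[1,0,0],[0,0,-1]])
    return RT@Ro.from_rotvec(v).as_matrix()@B@Ro.from_euler('z',psi).as_matrix()
def KT(out): return t2w(np.array([-20,0,153])+AX*(out-19))   # TCP for grasp point 'out' mm outside rest centre
E
python3 - <<'E'
from h import *
r=np.radians
print(np.abs(dirR(.61,0,.3)-toolR(.61,.3)).max());st()
G=plan(t2w([-95,0,235]),dirR(r(10),r(-30),r(-90)))
G=plan(t2w([-85,0,235]),dirR(r(35),r(-25),r(-180)),G)
G=plan(KT(90),dirR(.61,0,r(-264.5)),G)
E
```

```text
8.696376951888851e-13
t 10.5 tote [-77.7   4.6 212.8] q [-0.49  0.41  0.45  2.25 -1.04  0.11  1.52] F_tote [ 0.7 -0.  -0.4] gap 0.652 grip 0.0
rows 12 each [0.019, -0.048, -0.082, 0.59, 0.055, -0.921]
rows 17 each [-0.019, -0.015, 0.009, 0.15, -0.272, -0.963]
rows 16 each [-0.002, -0.021, 0.084, 0.201, -0.198, -0.962]
```

>>> servo_tool(rows=[[-0.3,0.019,-0.048,-0.082,0.59,0.055,-0.921],[-0.3,0.019,-0.048,-0.082,0.59,0.055,-0.921],[-0.3,0.019,-0.048,-0.082,0.59,0.055,-0.921],[-0.3,0.019,-0.048,-0.082,0.59,0.055,-0.921],[-0.3,0.019,-0.048,-0.082,0.59,0.055,-0.921],[-0.3,0.019,-0.048,-0.082,0.59,0.055,-0.921],[-0.3,0.019,-0.048,-0.082,0.59,0.055,-0.921],[-0.3,0.019,-0.048,-0.082,0.59,0.055,-0.921],[-0.3,0.019,-0.048,-0.082,0.59,0.055,-0.921],[-0.3,0.019,-0.048,-0.082,0.59,0.055,-0.921],[-0.3,0.019,-0.048,-0.082,0.59,0.055,-0.921],[-0.3,0.019,-0.048,-0.082,0.59,0.055,-0.921]])

```text
time_s: 11.7
eef_pos: [594.4, 5.0, 234.4]
eef_rot: [0.067, 0.041, 0.962, -0.26]
contact_force: [-0.5, -0.5, -0.6]
finger_gap: 0.65
grip_force: 0.0
```

Run:
```python
from h import *
r=np.radians
st()
G=plan(t2w([-95,0,235]),dirR(r(10),r(-30),r(-90)))
G=plan(t2w([-85,0,235]),dirR(r(35),r(-25),r(-180)))
```

```text
t 11.7 tote [-9.540e+01 -1.000e-01  2.344e+02] q [-1.06  0.76  1.13  2.01 -0.22  0.68  1.56] F_tote [-0.5 -0.5 -0.6] gap 0.65 grip 0.0
rows 1 each [-0.019, -0.007, -0.019, -0.014, -0.014, -0.007]
rows 17 each [-0.02, -0.016, 0.008, 0.15, -0.273, -0.963]
```

Run:
```python
from h import *
r=np.radians
G=plan(t2w([-110,0,235]),dirR(r(5),r(40),r(-90)))
```

```text
rows 15 each [0.039, 0.001, -0.006, -0.928, 0.063, 0.057]
```

>>> servo_tool(rows=[[-0.3,0.039,0,-0.006,-0.928,0.063,0.057],[-0.3,0.039,0,-0.006,-0.928,0.063,0.057],[-0.3,0.039,0,-0.006,-0.928,0.063,0.057],[-0.3,0.039,0,-0.006,-0.928,0.063,0.057],[-0.3,0.039,0,-0.006,-0.928,0.063,0.057],[-0.3,0.039,0,-0.006,-0.928,0.063,0.057],[-0.3,0.039,0,-0.006,-0.928,0.063,0.057],[-0.3,0.039,0,-0.006,-0.928,0.063,0.057]])

```text
time_s: 12.5
eef_pos: [586.7, 6.2, 235.2]
eef_rot: [0.062, 0.043, 0.995, 0.065]
contact_force: [-0.5, 0.1, -0.5]
finger_gap: 0.651
grip_force: 0.0
```

>>> servo_tool(rows=[[-0.3,0.039,0,-0.006,-0.928,0.063,0.057],[-0.3,0.039,0,-0.006,-0.928,0.063,0.057],[-0.3,0.039,0,-0.006,-0.928,0.063,0.057],[-0.3,0.039,0,-0.006,-0.928,0.063,0.057],[-0.3,0.039,0,-0.006,-0.928,0.063,0.057],[-0.3,0.039,0,-0.006,-0.928,0.063,0.057],[-0.3,0.039,0,-0.006,-0.928,0.063,0.057]])

```text
time_s: 13.2
eef_pos: [580.0, 6.6, 235.3]
eef_rot: [0.05, 0.04, 0.937, 0.343]
contact_force: [-0.4, -0.2, -0.6]
finger_gap: 0.649
grip_force: 0.0
```

Run:
```python
from h import *
r=np.radians
st()
G=plan(t2w([-110,0,235]),dirR(r(5),r(40),r(-90)))
G=plan(t2w([-85,0,235]),dirR(r(35),r(40),r(-90)))
```

```text
t 13.2 tote [-109.9    0.3  235.3] q [ 0.09  0.53  0.25  2.02 -1.03  1.03  2.55] F_tote [-0.4 -0.2 -0.6] gap 0.649 grip 0.0
rows 1 each [0.006, -0.018, 0.003, 0.074, 0.014, -0.013]
rows 5 each [-0.191, -0.023, 0.056, 0.114, -0.967, -0.362]
```

The wrist limits depend on how the elbow swings. I'll fit a quick kinematic model from the logged poses to find a feasible configuration.

```bash
cat > fk.py <<'E'
from h import *
from scipy.optimize import least_squares
R0=np.column_stack([[0,1,0],[-1,0,0],[0,0,1.]])
E=lambda a,t:Ro.from_euler(a,t).as_matrix()
def fk(q,p):
    R=E('z',-q[0]);x=np.array([0,0,p[0]],float)
    R=R@E('y',q[1]);x=x+R@[p[1],p[2],p[3]]
    R=R@E('z',-q[2])@E('y',q[3]);x=x+R@[p[4],p[5],p[6]]
    R=R@E('z',-q[4])@E('y',q[5]);x=x+R@[p[7],p[8],p[9]]
    return R@E('z',-q[6])@R0,x
t,o=pose()
D=[([-1.2547,.6,-.0025,1.6,.0018,.9429,-.0798],[277.4,669.4,230.5],[0,.1951,.98078,0]),
([-.33,.5,.29,2.07,-.25,.6,.05],[553.2,13.9,161.6],[0,.737,.676,0]),
([-.29,.57,.24,2.14,-.29,.46,.09],[539.2,12.3,107.3],[0,.735,.678,.001]),
([-.24,.67,.17,2.17,-.33,.32,.13],[537.8,10.6,46.2],[0,.735,.678,0]),
([-.24,.64,.13,2.29,-.36,.22,.13],[482.4,15.3,46.2],[0,.735,.678,0]),
([-.23,.63,.10,2.35,-.37,.17,.13],[458.1,17.3,46.2],[.003,.736,.677,.003]),
([-.42,.37,.34,2.26,-.24,.54,.03],[456.8,17.4,182.6],[0,.735,.678,0]),
([-.49,.41,.45,2.25,-1.05,.11,.82],[612.7,8.4,212.6],[.168,.716,.658,.16]),
([-1.06,.76,1.13,2.01,-.22,.68,1.56],[594.4,5.,234.4],[.067,.041,.962,-.26]),
(o["q"],o["eef_pos"],o["eef_rot"])]
def res(p): return np.concatenate([fk(q,p)[1]-np.array(x) for q,x,_ in D]+[np.array([p[1],p[2],p[4],p[5],p[7],p[8]])*.02])
s=least_squares(res,[300,0,0,400,0,0,400,0,0,250],x_scale=100,loss="soft_l1",f_scale=5);PP=s.x
if __name__=="__main__":
    print(np.round(PP,1));print(np.round(res(PP),1)[:30].reshape(-1,3).tolist())
    for q,x,w in D:
        Rm=Ro.from_quat([w[1],w[2],w[3],w[0]]).as_matrix();print(round(np.degrees(np.linalg.norm(Ro.from_matrix(Rm.T@fk(q,PP)[0]).as_rotvec())),1),end=" ")
E
python3 fk.py
```

```text
[ 2.862e+02 -1.000e+00 -2.990e+01  6.468e+02  2.400e+00 -2.750e+01
  4.450e+02  1.000e-01  1.400e+00  3.273e+02]
[[-0.7, 0.1, -1.1], [0.8, 0.6, 1.4], [-0.9, -2.6, 0.8], [0.4, -1.2, 0.8], [2.7, 1.0, 0.3], [-1.8, 0.5, -1.1], [-1.0, 1.7, 0.9], [0.5, -0.2, -1.8], [0.2, -0.2, 0.1], [-0.2, -0.2, -0.2]]
0.1 0.3 0.3 0.4 0.6 0.3 0.4 0.4 0.3 0.0
```

The model fits to about 1 mm and 0.4°. Next I'll look for limit-respecting solutions along the knob axis.

```bash
cat > ik.py <<'E'
from fk import *
lo=np.array([-2.57,-.35,-1.29,.11,-1.05,.11,-2.63])+.06;hi=np.array([2.57,1.97,1.29,2.56,4.19,1.86,2.63])-.06
def ik(p,R,q0,q3=None,w=.02,dirn=False):
    def f(q):
        Rr,x=fk(q,PP); e=Ro.from_matrix(R.T@Rr).as_rotvec() if not dirn else Rr[:,2]-R[:,2]
        r=[(x-p)/10,e*20,w*(q-q0)]
        if q3 is not None:r.append([20*(q[2]-q3)])
        return np.concatenate(r)
    s=least_squares(f,np.clip(q0,lo+1e-3,hi-1e-3),bounds=(lo,hi));Rr,x=fk(s.x,PP)
    return s.x,np.linalg.norm(x-p),np.degrees(np.arccos(np.clip(Rr[:,2]@R[:,2],-1,1)))
E
python3 - <<'E'
from ik import *
rng=np.random.default_rng(0)
for q3 in np.arange(-1.2,1.25,.3):
  for out in(90,-14):
    S=[]
    for k in range(8):
        q,a,b=ik(KT(out),dirR(.61,0,0),rng.uniform(lo,hi),q3,w=1e-3,dirn=True)
        if a<3 and b<.7: S.append(np.round(q[:6],2).tolist())
    print(round(q3,1),out,[list(x) for x in {tuple(s) for s in S}][:4])
E
```

```text
-1.2 90 [[0.64, 0.67, -1.2, 2.25, 1.73, 0.81]]
-1.2 -14 [[0.61, 0.93, -1.2, 2.18, 1.91, 0.98]]
-0.9 90 [[0.48, 0.53, -0.9, 2.26, 1.78, 0.59]]
-0.9 -14 [[0.46, 0.77, -0.9, 2.19, 1.97, 0.73]]
-0.6 90 [[0.28, 0.45, -0.6, 2.27, 1.87, 0.43]]
-0.6 -14 [[0.27, 0.67, -0.6, 2.2, 2.1, 0.54]]
-0.3 90 [[0.05, 0.41, -0.3, 2.28, 2.03, 0.3]]
-0.3 -14 [[0.07, 0.62, -0.3, 2.22, 2.32, 0.4]]
0.0 90 [[-0.17, 0.4, 0.0, 2.3, 2.36, 0.21]]
0.0 -14 [[-0.14, 0.6, 0.0, 2.23, 2.72, 0.32]]
0.3 90 [[-0.4, 0.41, 0.3, 2.32, 3.04, 0.17]]
0.3 -14 [[-0.35, 0.63, 0.3, 2.25, 3.26, 0.31]]
0.6 90 [[-0.6, 0.46, 0.6, 2.33, 3.76, 0.23]]
0.6 -14 [[-0.54, 0.7, 0.6, 2.26, 3.74, 0.41]]
0.9 90 [[-0.78, 0.56, 0.9, 2.34, 4.13, 0.39]]
0.9 -14 [[-0.7, 0.82, 0.9, 2.27, 4.03, 0.59]]
1.2 90 []
1.2 -14 []
```

Run:
```python
from sim import *
q=np.array(o["q"]);tg=ik(KT(110),dirR(.61,0,-4.6),np.array([.3,.45,-.6,2.2,1.9,.5,1.5]),-.6)[0]
T,_=pose();Q=q.copy()
pos=[t2w([-120,0,250]),t2w([-125,0,265]),t2w([-125,0,265]),KT(110)]
for t,p in zip((.25,.5,.75,1),pos):
    R=fk(q+(tg-q)*t,PP)[0]
    G=np.eye(4);G[:3,:3]=R;G[:3,3]=p;Lg=np.real(logm(np.linalg.inv(T)@G))
    tot=np.r_[Lg[:3,3]/25,np.degrees([Lg[2,1],Lg[0,2],Lg[1,0]])/5];n=int(np.ceil(np.abs(tot).max()/.95));r=np.round(tot/n,3)
    g=rows(T,[r]*n);Q=follow(Q,g);print(n,r.tolist(),"q",np.round(Q,2),"toolz tote",np.round(RT.T@R[:,2],2));T=np.eye(4);T[:3,3],T[:3,:3]=g[-1]
```

```text
7 [0.053, 0.057, -0.065, 0.533, 0.759, -0.879] q [-0.17  0.53  0.31  1.79 -0.42  1.18  2.49] toolz tote [-0.27  0.24 -0.93]
9 [0.019, 0.033, -0.06, 0.446, 0.395, -0.853] q [-0.27  0.44  0.11  1.83  0.12  1.06  2.63] toolz tote [-0.14 -0.19 -0.97]
9 [-0.0, -0.0, 0.0, 0.507, 0.245, -0.926] q [ 0.08  0.36 -0.54  2.08  0.83  0.83  2.63] toolz tote [ 0.28 -0.29 -0.92]
10 [0.087, -0.095, 0.23, 0.486, 0.158, -0.861] q [ 0.21  0.39 -0.51  2.29  1.87  0.37  2.53] toolz tote [ 0.58  0.   -0.82]
```

Run:
```python
from sim import *
q=np.array(o["q"]);tg=ik(KT(110),dirR(.61,0,-3.6),np.array([.3,.45,-.6,2.2,1.9,.5,1.5]),-.6)[0];print(tg)
T,_=pose();Q=q.copy()
pos=[t2w([-120,0,250]),t2w([-125,0,265]),t2w([-125,0,265]),KT(110)]
for t,p in zip((.25,.5,.75,1),pos):
    R=fk(q+(tg-q)*t,PP)[0]
    G=np.eye(4);G[:3,:3]=R;G[:3,3]=p;Lg=np.real(logm(np.linalg.inv(T)@G))
    tot=np.r_[Lg[:3,3]/25,np.degrees([Lg[2,1],Lg[0,2],Lg[1,0]])/5];n=int(np.ceil(np.abs(tot).max()/.95));r=np.round(tot/n,3)
    g=rows(T,[r]*n);Q=follow(Q,g);print(n,r.tolist(),"q",np.round(Q,2),"toolz tote",np.round(RT.T@R[:,2],2));T=np.eye(4);T[:3,3],T[:3,:3]=g[-1]
```

```text
[ 0.27887472  0.40858111 -0.59999999  2.27781119  1.80045867  0.40485322
  1.60912878]
5 [0.082, 0.069, -0.094, 0.853, 0.94, -0.683] q [-0.2   0.54  0.36  1.79 -0.45  1.18  2.28] toolz tote [-0.26  0.25 -0.93]
6 [0.042, 0.036, -0.09, 0.814, 0.306, -0.817] q [-0.47  0.46  0.4   1.84 -0.02  1.04  2.3 ] toolz tote [-0.14 -0.18 -0.97]
6 [-0.0, -0.0, -0.0, 0.811, -0.131, -0.924] q [-0.66  0.34  0.43  2.12  0.41  0.59  2.32] toolz tote [ 0.27 -0.28 -0.92]
7 [-0.018, -0.185, 0.326, 0.609, -0.365, -0.833] q [-0.12  0.36 -0.08  2.3   2.12  0.21  1.25] toolz tote [ 0.57  0.   -0.82]
```

>>> servo_tool(rows=[[-0.3,0.082,0.069,-0.094,0.853,0.94,-0.683],[-0.3,0.082,0.069,-0.094,0.853,0.94,-0.683],[-0.3,0.082,0.069,-0.094,0.853,0.94,-0.683],[-0.3,0.082,0.069,-0.094,0.853,0.94,-0.683],[-0.3,0.082,0.069,-0.094,0.853,0.94,-0.683],[-0.3,0.042,0.036,-0.09,0.814,0.306,-0.817],[-0.3,0.042,0.036,-0.09,0.814,0.306,-0.817],[-0.3,0.042,0.036,-0.09,0.814,0.306,-0.817],[-0.3,0.042,0.036,-0.09,0.814,0.306,-0.817],[-0.3,0.042,0.036,-0.09,0.814,0.306,-0.817],[-0.3,0.042,0.036,-0.09,0.814,0.306,-0.817]])

```text
time_s: 14.3
eef_pos: [564.6, 7.3, 264.5]
eef_rot: [-0.104, -0.39, 0.914, -0.051]
contact_force: [-0.8, -0.1, -0.4]
finger_gap: 0.648
grip_force: 0.0
```

Run:
```python
from sim import *
st()
q=np.array(o["q"]);T0,_=pose()
for q3 in (-.6,-.9):
  for psi in(-3.6,-4.1):
    tg=ik(KT(110),dirR(.61,0,psi),np.array([.3,.45,-.6,2.2,1.9,.5,1.5]),q3)[0];T=T0.copy();Q=q.copy();print(np.round(tg,2))
    for t,p in zip((.5,1),[t2w([-125,0,265]),KT(110)]):
        R=fk(q+(tg-q)*t,PP)[0]
        G=np.eye(4);G[:3,:3]=R;G[:3,3]=p;Lg=np.real(logm(np.linalg.inv(T)@G))
        tot=np.r_[Lg[:3,3]/25,np.degrees([Lg[2,1],Lg[0,2],Lg[1,0]])/5];n=int(np.ceil(np.abs(tot).max()/.95));r=np.round(tot/n,3)
        g=rows(T,[r]*n);Q=follow(Q,g);print(n,r.tolist(),"q",np.round(Q,2),"toolz tote",np.round(RT.T@R[:,2],2));T=np.eye(4);T[:3,3],T[:3,:3]=g[-1]
```

```text
t 14.3 tote [-125.3   -0.3  264.5] q [-0.47  0.47  0.4   1.85 -0.02  1.03  2.3 ] F_tote [-0.8 -0.2 -0.4] gap 0.648 grip 0.0
[ 0.28  0.41 -0.6   2.27  1.79  0.4   1.62]
6 [-0.002, -0.002, -0.004, 0.879, 0.123, -0.779] q [-0.78  0.4   0.51  2.09  0.5   0.69  2.15] toolz tote [ 0.24 -0.42 -0.87]
7 [-0.046, -0.187, 0.325, 0.655, -0.623, -0.849] q [-0.16  0.36 -0.03  2.3   2.16  0.2   1.21] toolz tote [ 0.57  0.   -0.82]
[ 0.28  0.41 -0.6   2.27  1.79  0.4   2.12]
8 [-0.001, -0.001, -0.003, 0.65, 0.176, -0.936] q [-0.72  0.39  0.43  2.09  0.55  0.71  2.35] toolz tote [ 0.24 -0.42 -0.87]
10 [0.016, -0.135, 0.229, 0.594, -0.241, -0.873] q [-0.18  0.36 -0.01  2.3   2.18  0.19  1.69] toolz tote [ 0.57  0.   -0.82]
[ 0.49  0.48 -0.9   2.26  1.72  0.56  1.72]
6 [-0.001, -0.002, -0.004, 0.702, 0.181, -0.873] q [-0.69  0.41  0.44  2.03  0.41  0.79  2.3 ] toolz tote [ 0.16 -0.41 -0.9 ]
7 [-0.039, -0.204, 0.317, 0.816, -0.564, -0.793] q [-0.17  0.36 -0.02  2.3   2.17  0.19  1.2 ] toolz tote [ 0.57  0.   -0.82]
[ 0.49  0.48 -0.9   2.26  1.72  0.56  2.22]
9 [-0.001, -0.001, -0.002, 0.455, 0.18, -0.897] q [-0.64  0.4   0.36  2.02  0.44  0.8   2.51] toolz tote [ 0.16 -0.41 -0.9 ]
9 [0.028, -0.16, 0.247, 0.76, -0.178, -0.924] q [-0.17  0.36 -0.01  2.3   2.18  0.19  1.69] toolz tote [ 0.57  0.   -0.82]
```

>>> servo_tool(rows=[[-0.3,0,0,0,0.65,0.176,-0.936],[-0.3,0,0,0,0.65,0.176,-0.936],[-0.3,0,0,0,0.65,0.176,-0.936],[-0.3,0,0,0,0.65,0.176,-0.936],[-0.3,0,0,0,0.65,0.176,-0.936],[-0.3,0,0,0,0.65,0.176,-0.936],[-0.3,0,0,0,0.65,0.176,-0.936],[-0.3,0,0,0,0.65,0.176,-0.936]])

```text
time_s: 15.1
eef_pos: [564.3, 7.2, 264.3]
eef_rot: [-0.08, -0.669, 0.699, -0.239]
contact_force: [0.6, -0.9, 0.4]
finger_gap: 0.652
grip_force: 0.0
```

>>> servo_tool(rows=[[-0.3,0.016,-0.135,0.229,0.594,-0.241,-0.873],[-0.3,0.016,-0.135,0.229,0.594,-0.241,-0.873],[-0.3,0.016,-0.135,0.229,0.594,-0.241,-0.873],[-0.3,0.016,-0.135,0.229,0.594,-0.241,-0.873],[-0.3,0.016,-0.135,0.229,0.594,-0.241,-0.873],[-0.3,0.016,-0.135,0.229,0.594,-0.241,-0.873],[-0.3,0.016,-0.135,0.229,0.594,-0.241,-0.873],[-0.3,0.016,-0.135,0.229,0.594,-0.241,-0.873],[-0.3,0.016,-0.135,0.229,0.594,-0.241,-0.873],[-0.3,0.016,-0.135,0.229,0.594,-0.241,-0.873],[-0.3,0,0,0,0,0,0],[-0.3,0,0,0,0,0,0]])

```text
time_s: 16.3
eef_pos: [609.1, -7.5, 231.4]
eef_rot: [-0.049, 0.871, -0.396, 0.286]
contact_force: [-0.9, 0.0, 0.8]
finger_gap: 0.651
grip_force: 0.0
```

Run:
```python
from h import *
from rig import capture
st();G=plan(KT(90),dirR(.61,0,np.radians(-264.5)));plan(KT(4),dirR(.61,0,np.radians(-264.5)),G)
im=capture("wrist");cv2.imwrite("pics/w3.png",im[:,:,::-1])
```

```text
t 16.3 tote [-79.7 -11.3 231.4] q [-0.43  0.36  0.28  2.31  1.89  0.16  1.81] F_tote [-0.9 -0.1  0.8] gap 0.651 grip 0.0
rows 8 each [-0.006, -0.068, 0.134, 0.145, -0.019, -0.92]
rows 4 each [0.0, -0.0, 0.86, 0.0, -0.0, -0.0]
```

View pics/w3.png

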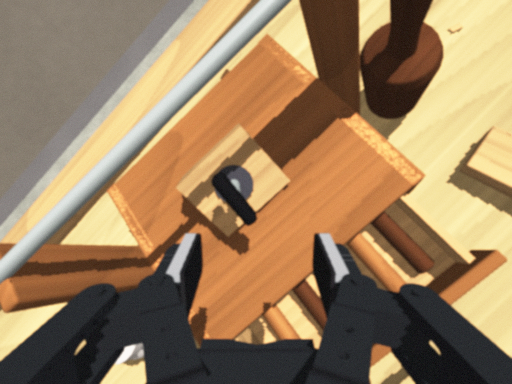

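The wrist view shows the knob bar from about (216,175) to (253,218), with the tray still out at lower right and the mallet undisturbed at the top. The arm is now in the good wrist branch.

Run:
```python
from h import *
im=cv2.imread("pics/w3.png")[165:230,205:265]
m=(im.max(2)<35).astype(np.uint8);n,l,s,c=cv2.connectedComponentsWithStats(m)
i=1+s[1:,4].argmax();pts=np.argwhere(l==i)[:,::-1].astype(np.float32);r=cv2.minAreaRect(pts);bx=cv2.boxPoints(r)+[205,165]
for o_ in(0,9):
    b=np.array([onknob(q,o_) for q in bx]);print(np.round(b,1).tolist(),np.round(b.mean(0),1))
```

```text
[[25.7, 4.0], [24.5, -8.4], [-24.2, -2.1], [-23.1, 10.9]] [0.7 1.1]
[[26.9, 2.1], [25.7, -9.9], [-21.2, -3.8], [-20.1, 8.7]] [ 2.8 -0.7]
```

>>> servo_tool(rows=[[-0.3,-0.006,-0.068,0.134,0.145,-0.019,-0.92],[-0.3,-0.006,-0.068,0.134,0.145,-0.019,-0.92],[-0.3,-0.006,-0.068,0.134,0.145,-0.019,-0.92],[-0.3,-0.006,-0.068,0.134,0.145,-0.019,-0.92],[-0.3,-0.006,-0.068,0.134,0.145,-0.019,-0.92],[-0.3,-0.006,-0.068,0.134,0.145,-0.019,-0.92],[-0.3,-0.006,-0.068,0.134,0.145,-0.019,-0.92],[-0.3,-0.006,-0.068,0.134,0.145,-0.019,-0.92],[-0.3,0,0,0,0,0,0],[-0.3,0,0,0,0,0,0]])

```text
time_s: 17.35
eef_pos: [630.2, 4.1, 212.0]
eef_rot: [-0.002, 0.95, -0.084, 0.301]
contact_force: [0.5, 0.6, -0.6]
finger_gap: 0.648
grip_force: 0.0
```

Run:
```python
from h import *
from rig import capture
st();G=plan(KT(90),dirR(.61,0,np.radians(-264.5)));plan(KT(4),dirR(.61,0,np.radians(-264.5)),G)
im=capture("wrist");cv2.imwrite("pics/w4.png",im[:,:,::-1])
m=(im.max(2)<35).astype(np.uint8);n,l,s,c=cv2.connectedComponentsWithStats(m)
for i in range(1,n):
    if 300<s[i,4]<6000 and s[i,1]+s[i,3]<260:
        pts=np.argwhere(l==i)[:,::-1].astype(np.float32);r=cv2.minAreaRect(pts);print(np.round(r[0]),np.round(r[1]));b=np.array([onknob(q,5) for q in cv2.boxPoints(r)]);print(np.round(b,1).tolist(),np.round(b.mean(0),1))
```

```text
t 17.35 tote [-59.6   2.  212. ] q [-0.18  0.4   0.02  2.3   2.43  0.21  1.97] F_tote [ 0.5  0.6 -0.6] gap 0.648 grip 0.0
rows 1 each [-0.044, 0.086, 0.002, -0.022, -0.014, 0.043]
rows 4 each [0.0, -0.0, 0.86, 0.0, -0.0, -0.0]
[260. 200.] [66. 15.]
[[28.0, 3.3], [27.1, -7.0], [-22.7, -2.9], [-21.7, 8.1]] [2.7 0.4]
```

>>> servo_tool(rows=[[-0.3,-0.04,0.09,0,0,0,0],[-0.3,0,0,0.86,0,0,0],[-0.3,0,0,0.86,0,0,0],[-0.3,0,0,0.86,0,0,0],[-0.3,0,0,0.6,0,0,0],[-0.3,0,0,0.26,0,0,0],[-0.3,0,0,0,0,0,0],[-0.3,0,0,0,0,0,0]])

```text
time_s: 18.2
eef_pos: [678.2, -2.5, 141.5]
eef_rot: [-0.002, 0.95, -0.082, 0.301]
contact_force: [-0.3, 0.1, 0.4]
finger_gap: 0.65
grip_force: 0.0
```

```bash
cat >> h.py <<'E'
def kst():
    T,o=pose();g=T[:3,3]-19*T[:3,2];d=RT.T@(g-O)-np.array([-20,0,153]);u=np.array([np.cos(.61),0,np.sin(.61)])
    R=toolR(.61,0).T@T[:3,:3];F=RT.T@o["contact_force"]
    print("t",round(o["time_s"],2),"out",round(d@AX,2),"u",round(d@u,2),"v",round(d[1],2),"psi",round(np.degrees(np.arctan2(R[1,0],R[0,0])),1),"Fout",round(F@AX,1),"Fu",round(F@u,1),"Fv",round(F[1],1),"Mz",round(o["ft_torque"]@T[:3,2],2),"q",np.round(o["q"],2),"gap",round(o["finger_gap"],3),round(o["grip_force"],1))
E
python3 - <<'E'
from h import *
kst()
plan(KT(4),dirR(.61,0,np.radians(-264.5)))
E
```

```text
t 18.2 out 4.57 u 0.55 v -0.59 psi 95.1 Fout 0.5 Fu 0.0 Fv 0.1 Mz 0.06 q [-0.05  0.57 -0.12  2.25  2.53  0.33  1.91] gap 0.65 0.0
rows 1 each [-0.026, -0.019, 0.023, -0.03, -0.023, 0.073]
```

>>> servo_tool(grip_force=60, rows=[[1,0,0,0,0,0,0],[1,0,0,0,0,0,0],[1,0,0,0,0,0,0],[1,0,0,0,0,0,0],[1,0,0,0,0,0,0],[1,0,0,0,0,0,0],[1,0,0,0,0,0,0]])

```text
time_s: 18.9
eef_pos: [678.7, -2.8, 141.4]
eef_rot: [-0.002, 0.95, -0.082, 0.302]
contact_force: [-2.0, -1.1, 3.9]
finger_gap: 0.131
grip_force: 62.1
```

Run:
```python
from h import *
kst()
```

```text
t 18.9 out 4.18 u 0.89 v -0.8 psi 95.1 Fout 4.3 Fu 0.6 Fv -1.2 Mz 0.03 q [-0.05  0.57 -0.12  2.25  2.53  0.33  1.91] gap 0.131 62.1
```

>>> servo_tool(rows=[[1,0,0,0.1,0,0,0],[1,0,0,0.1,0,0,0],[1,0,0,0,0,0,0],[1,0,0,0,0,0,0]])

```text
time_s: 19.3
eef_pos: [680.7, -2.8, 138.5]
eef_rot: [-0.002, 0.95, -0.082, 0.302]
contact_force: [-17.4, -0.6, 25.7]
finger_gap: 0.124
grip_force: 66.1
```

Run:
```python
from h import *
kst()
```

```text
t 19.3 out 0.67 u 0.77 v -0.7 psi 95.1 Fout 30.9 Fu 0.5 Fv -2.1 Mz 0.03 q [-0.05  0.58 -0.13  2.24  2.54  0.34  1.9 ] gap 0.124 66.1
```

>>> servo_tool(rows=[[1,0,0,-0.03,0,0,0],[1,0,0,0,0,0,0.7],[1,0,0,0,0,0,0.7],[1,0,0,0,0,0,0.7],[1,0,0,0,0,0,0.7],[1,0,0,0,0,0,0.7],[1,0,0,0,0,0,0.7],[1,0,0,0,0,0,0]])

```text
time_s: 20.1
eef_pos: [680.5, -3.4, 138.4]
eef_rot: [-0.057, 0.919, -0.255, 0.296]
contact_force: [-12.0, -2.7, 16.9]
finger_gap: 0.129
grip_force: 64.5
```

Run:
```python
from h import *
kst()
```

```text
t 20.1 out 0.72 u 0.67 v -1.31 psi 116.3 Fout 20.5 Fu 0.0 Fv -3.7 Mz 0.08 q [ 0.02  0.58 -0.23  2.24  2.41  0.37  1.67] gap 0.129 64.5
```

>>> servo_tool(rows=[[1,0,0,0,0,0,0.8],[1,0,0,0,0,0,0.8],[1,0,0,0,0,0,0.8],[1,0,0,0,0,0,0.8],[1,0,0,0,0,0,0.8],[1,0,0,0,0,0,0.8],[1,0,0,0,0,0,0]])

```text
time_s: 20.8
eef_pos: [680.8, -4.0, 137.4]
eef_rot: [-0.117, 0.845, -0.441, 0.278]
contact_force: [-3.4, -3.0, 4.6]
finger_gap: 0.128
grip_force: 62.3
```

Run:
```python
from h import *
kst()
```

```text
t 20.8 out -0.35 u 0.38 v -1.81 psi 140.3 Fout 5.6 Fu 0.1 Fv -3.2 Mz 0.06 q [ 0.11  0.6  -0.35  2.23  2.28  0.42  1.4 ] gap 0.128 62.3
```

Found a thread start: at psi ≈140° the force fell to the spring's own 5.6 N. Pushing in.

>>> servo_tool(rows=[[1,0,0,0.12,0,0,0],[1,0,0,0.12,0,0,0],[1,0,0,0.12,0,0,0],[1,0,0,0.1,0,0,0],[1,0,0,0,0,0,0],[1,0,0,0,0,0,0]])

```text
time_s: 21.4
eef_pos: [687.4, -4.4, 128.0]
eef_rot: [-0.116, 0.846, -0.44, 0.278]
contact_force: [-4.3, -4.0, 5.4]
finger_gap: 0.129
grip_force: 62.6
```

Run:
```python
from h import *
kst()
```

```text
t 21.4 out -11.84 u 0.42 v -1.7 psi 140.1 Fout 6.6 Fu -0.1 Fv -4.3 Mz 0.03 q [ 0.11  0.62 -0.35  2.22  2.3   0.43  1.39] gap 0.129 62.6
```

>>> servo_tool(rows=[[1,0,0,0.05,0,0,0],[1,0,0,0,0,0,0.8],[1,0,0,0,0,0,0.8],[1,0,0,0,0,0,0.8],[1,0,0,0,0,0,0.8],[1,0,0,0,0,0,0.8],[1,0,0,0,0,0,0.8],[1,0,0,0,0,0,0.8],[1,0,0,0,0,0,0.8],[1,0,0,0,0,0,0.8],[1,0,0,0,0,0,0.8],[1,0,0,0,0,0,0]])

```text
time_s: 22.6
eef_pos: [687.3, -4.8, 126.4]
eef_rot: [0.204, -0.644, 0.704, -0.221]
contact_force: [-7.0, -4.9, 4.9]
finger_gap: 0.13
grip_force: 62.7
```

Run:
```python
from h import *
kst()
```

```text
t 22.6 out -13.11 u -0.51 v -2.07 psi -179.7 Fout 7.8 Fu -2.6 Fv -5.5 Mz 0.01 q [ 0.25  0.66 -0.56  2.21  2.14  0.53  0.89] gap 0.13 62.7
```

>>> servo_tool(rows=[[1,0,0,0,0,0,0.8],[1,0,0,0,0,0,0.8],[1,0,0,0,0,0,0.8],[1,0,0,0,0,0,0.8],[1,0,0,0,0,0,0.8],[1,0,0,0,0,0,0.8],[1,0,0,0,0,0,0.8],[1,0,0,0,0,0,0.8],[1,0,0,0,0,0,0.8],[1,0,0,0,0,0,0.8],[1,0,0,0,0,0,0.8],[1,0,0,0,0,0,0]])

```text
time_s: 23.8
eef_pos: [686.5, -4.4, 125.7]
eef_rot: [0.271, -0.334, 0.894, -0.128]
contact_force: [-8.1, -4.6, 3.4]
finger_gap: 0.13
grip_force: 62.7
```

Run:
```python
from h import *
kst()
```

```text
t 23.8 out -13.18 u -1.55 v -1.74 psi -135.8 Fout 7.2 Fu -4.4 Fv -5.3 Mz -0.03 q [ 0.39  0.72 -0.78  2.21  2.03  0.65  0.28] gap 0.13 62.7
```

>>> servo_tool(rows=[[1,0,0,0,0,0,0.8],[1,0,0,0,0,0,0.8],[1,0,0,0,0,0,0.8],[1,0,0,0,0,0,0.8],[1,0,0,0,0,0,0.8],[1,0,0,0,0,0,0.8],[1,0,0,0,0,0,0.8],[1,0,0,0,0,0,0]])

```text
time_s: 24.6
eef_pos: [686.2, -3.7, 125.5]
eef_rot: [0.294, -0.108, 0.948, -0.058]
contact_force: [-10.2, -3.0, 3.1]
finger_gap: 0.125
grip_force: 62.7
```

Run:
```python
from h import *
kst()
```

```text
t 24.6 out -13.13 u -1.93 v -1.13 psi -107.8 Fout 8.2 Fu -6.3 Fv -3.9 Mz 0.01 q [ 0.46  0.77 -0.9   2.2   1.98  0.73 -0.13] gap 0.125 62.7
```

>>> servo_tool(rows=[[1,0,0,0,0,0,0.7],[1,0,0,0,0,0,0.7],[1,0,0,0,0,0,0.7],[1,0,0,0,0,0,0.7],[1,0,0,0,0,0,0]])

```text
time_s: 25.1
eef_pos: [686.1, -3.6, 125.6]
eef_rot: [0.299, 0.008, 0.954, -0.021]
contact_force: [-9.8, -1.9, 3.3]
finger_gap: 0.122
grip_force: 62.8
```

Run:
```python
from h import *
kst()
```

```text
t 25.1 out -13.04 u -2.0 v -0.99 psi -93.8 Fout 8.2 Fu -6.0 Fv -2.7 Mz -0.01 q [ 0.49  0.79 -0.96  2.2   1.96  0.77 -0.34] gap 0.122 62.8
```

>>> servo_tool(rows=[[1,0,0,0,0,0,0.7],[1,0,0,0,0,0,0.7],[1,0,0,0,0,0,0.7],[1,0,0,0,0,0,0.7],[1,0,0,0,0,0,0.7],[1,0,0,0,0,0,0]])

```text
time_s: 25.7
eef_pos: [686.0, -3.6, 125.6]
eef_rot: [0.298, 0.153, 0.942, 0.024]
contact_force: [-10.9, -2.2, 4.5]
finger_gap: 0.124
grip_force: 63.4
```

Run:
```python
from h import *
from rig import telemetry
kst();print(telemetry.get_obs()["ft_torque"],telemetry.get_obs()["tau"])
```

```text
t 25.7 out -13.0 u -2.09 v -1.07 psi -76.4 Fout 9.8 Fu -6.2 Fv -3.1 Mz -0.27 q [ 0.53  0.83 -1.03  2.2   1.95  0.83 -0.61] gap 0.124 63.4
[-0.99850207  2.18282596 -0.48008231] [ -1.34867359 -64.82309818 -17.09746063 -17.54991889   3.37891303
   0.32008689  -0.95599327]
```

>>> servo_tool(rows=[[1,0,0,0,0,0,0.6],[1,0,0,0,0,0,0.5],[1,0,0,0,0,0,0]])

```text
time_s: 26.0
eef_pos: [685.9, -3.7, 125.5]
eef_rot: [0.297, 0.197, 0.934, 0.038]
contact_force: [-10.8, -1.4, 4.5]
finger_gap: 0.125
grip_force: 64.1
```

Run:
```python
from h import *
kst()
```

```text
t 26.0 out -13.0 u -2.18 v -1.09 psi -70.9 Fout 9.8 Fu -6.1 Fv -2.3 Mz -0.46 q [ 0.54  0.84 -1.05  2.2   1.94  0.85 -0.69] gap 0.125 64.1
```

The torque rises to -0.46 N·m, so the knob is at its end stop. I'll ease out axially to check that the thread holds before releasing.

>>> servo_tool(rows=[[1,0,0,-0.06,0,0,0],[1,0,0,-0.06,0,0,0],[1,0,0,-0.03,0,0,0],[1,0,0,0,0,0,0]])

```text
time_s: 26.4
eef_pos: [684.5, -3.6, 127.5]
eef_rot: [0.296, 0.197, 0.934, 0.038]
contact_force: [1.0, 0.6, -16.9]
finger_gap: 0.125
grip_force: 61.1
```

Run:
```python
from h import *
kst()
```

```text
t 26.4 out -10.58 u -2.21 v -1.18 psi -70.9 Fout -14.4 Fu -8.9 Fv 0.7 Mz -0.49 q [ 0.54  0.83 -1.05  2.2   1.94  0.84 -0.69] gap 0.125 61.1
```

The thread holds: it resists pull-out with 14 N. Releasing and retreating along the axis.

>>> servo_tool(rows=[[1,0,0,0.03,0,0,-0.4],[-0.3,0,0,0,0,0,0],[-0.3,0,0,0,0,0,0],[-0.3,0,0,0,0,0,0],[-0.3,0,0,0,0,0,0],[-0.3,0,0,-0.4,0,0,0],[-0.3,0,0,-0.8,0,0,0],[-0.3,0,0,-0.8,0,0,0],[-0.3,0,0,-0.8,0,0,0],[-0.3,0,0,-0.8,0,0,0],[-0.3,0,0,0,0,0,0],[-0.3,0,0,0,0,0,0]])

```text
time_s: 27.6
eef_pos: [635.2, 0.7, 204.2]
eef_rot: [0.3, 0.181, 0.936, 0.033]
contact_force: [0.1, 0.4, 0.1]
finger_gap: 0.654
grip_force: 0.0
```

Run:
```python
from h import *
from rig import capture
kst()
im=capture("wrist");b=capture("side");cv2.imwrite("pics/end.png",np.hstack([cv2.resize(im,(400,300)),cv2.resize(b[125:285,175:388],(400,300))])[:,:,::-1])
```

```text
t 27.6 out 80.64 u 1.06 v -0.98 psi -72.9 Fout 0.0 Fu 0.1 Fv 0.4 Mz -0.02 q [ 0.6   0.65 -1.11  2.26  1.78  0.76 -0.61] gap 0.654 0.0
```

View pics/end.png

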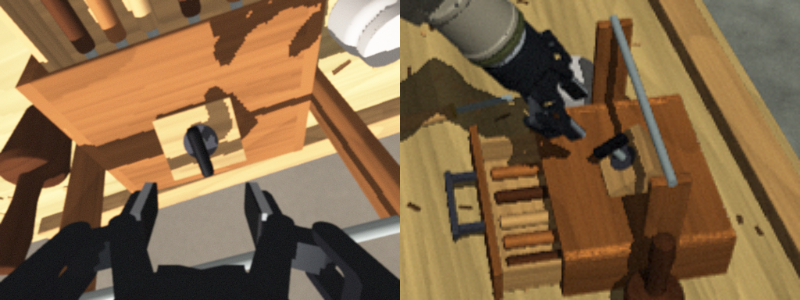

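The views show the tray fully out with the knob sitting low on the block. The gripper is clear, and the mallet and pot are standing. Handing in.

```bash
python3 -c "
from rig import hand_in;print(hand_in())"
```

```text
the job is handed in; nothing more can be done
None
```

The tray is pulled out to its stop and locked: the knob is screwed to its end stop, held against a 14 N outward pull, and the job is handed in at about 28 s of the 72 s allowed (no verdict came back).

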